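# Slide a painted tile into the corner of the setting-out square

## Task

First lift the tall vase out of the way and stand it upright on the low plywood board, between the two cups. Then slide the painted tile that lies between the square and the board across the table into the inner corner of the L-shaped wooden setting-out square, so that it ends flat and flush against both arms. Push it gently and only by its edges: never lift it or touch its freshly painted face, and leave the striped bowl and everything else where it stands.

Things in the scene. Friction and masses are not known exactly. Their poses are not given: they have to be found in the camera images.
- square: L-shaped wooden setting-out square fixed to the table, 18 mm high. Origin at table height at its inner corner. Its arms are 20 mm thick; one runs 130 mm from the corner along -y, inner face at x = 0; the other 130 mm along -x, inner face at y = 0. The free quadrant is x < 0, y < 0; x points roughly away from the robot. The seated tile's centre is at x = y = -55 mm.
- tile: square off-white clay tile with brown brushwork, 110 x 110 x 16 mm (17 mm with the painted face), about 0.4 kg, loose, lying flat in front of the robot, to the right of the square. Origin at the centre of its underside, x and y along its sides. Either way round is right in the corner. Too wide to grip: push it by its four upright edges.
- tile_face: freshly painted face of the tile, 96 x 96 mm, 1 mm proud of the tile's top (a 7 mm bare rim is left round it); must not be touched. Origin at its centre, 16 mm above the tile's underside.
- vase: tall unglazed clay vase, 120 mm high, 0.25 kg, upright on the table in one of the two gaps that lead to the corner. Round: foot 52 mm across, belly 62 mm (30 to 48 mm up), straight neck 36 mm across from 74 to 112 mm up, lip 40 mm across at the top. Origin at the centre of its underside, z up.
- board: plywood ware board fixed to the table at the right, 260 (x) x 110 (y) x 18 mm high. Origin at the centre of its underside; its top is at z = 18 mm. A cup stands near each end; the free place is in the middle.
- bowl: striped empty paint bowl, 100 mm across at the rim, 60 mm at the foot, 70 mm high, standing in the other gap that leads to the corner; must stay. Origin at the centre of its underside.
- cup_near: clay cup on the board's end near the robot, 62 mm across, 60 mm high; must stay. Origin at the centre of its underside.
- cup_far: clay cup on the board's far end, 62 mm across, 60 mm high; must stay. Origin at the centre of its underside.
- jar: glass jar with a white cap, 60 mm across, 75 mm high, left of the square; must stay. Origin at the centre of its underside.
- spare_tile: blank unpainted tile, 110 x 110 x 16 mm, lying left of (outside) the square; must stay. Origin at the centre of its underside.
- jug: clay jug with a handle, about 84 mm across, 115 mm high, left of the square; must stay. Origin at the centre of its underside.

How it is judged (in metres and radians):
On the way:
1. the vase stands upright on the board before the tile has been pushed (x of vase in the frame of board between -0.05 and 0.05 m and y of vase in the frame of board between -0.035 and 0.035 m and z of vase in the frame of board between 0.014 and 0.023 m and angle between vase's own z axis and vertical below 0.08 rad and linear speed of vase below 0.02 m/s and distance of tile from where it was at the start of the episode below 0.02 m and contact force between the fingers and vase below 0.1 N), for 0.2 s.
At the end, for the whole second after the job is handed in: The tile lies flat and at rest in the square's corner, its centre 52 to 58.5 mm from both inner faces, sides within 2 degrees of them; the vase stands upright at rest on the board between the cups (centre within 50 mm lengthways and 35 mm crossways of the board's) (x of tile in the frame of square between -0.0585 and -0.052 m and y of tile in the frame of square between -0.0585 and -0.052 m and (angle between the x axis of tile and the x axis of square, either way round below 0.035 rad or angle between the x axis of tile and the y axis of square, either way round below 0.035 rad) and angle between tile's own z axis and vertical below 0.03 rad and linear speed of tile below 0.01 m/s and x of vase in the frame of board between -0.05 and 0.05 m and y of vase in the frame of board between -0.035 and 0.035 m and z of vase in the frame of board between 0.014 and 0.023 m and angle between vase's own z axis and vertical below 0.08 rad and linear speed of vase below 0.02 m/s); the robot touches nothing.
It fails at once if tile lifted or tipped (height (world z) of tile above 0.01 m or angle between tile's own z axis and vertical above 0.15 rad).
It fails at once if painted face touched (contact force between the arm and tile_face above 0.5 N).
It fails at once if tile pushed harder than 25 N (contact force between the fingers and tile above 25 N).
It fails at once if vase toppled (angle between vase's own z axis and vertical above 0.6 rad).
It fails at once if a bystander moved more than 15 mm (distance of any of bowl, cup_near, cup_far, jar, spare_tile, jug from where it was at the start of the episode above 0.015 m).
It also fails if it takes over 67 s, if anything falls off the work surface, if the arm or the gripper's body presses on something with over 40 N, if the wrist force passes 120 N, or if a joint passes its speed limit or range.

## Robot

A 6-joint arm with a two-finger parallel gripper is mounted at the origin on the work surface. World frame = base frame: x ahead of the robot, y to its left, z up, the work surface at z = 0. Lengths are in mm, angles in rad, forces in N, time in s.
With the tool pointing down it reaches from about 325 to 925 mm from the base axis. Payload 3.1 kg.
Tool frame: the origin (TCP) lies on the centre line of the jaws, within the pads' length; the fingertips stand 19 mm ahead of it and the grasp point (between the pads) is the TCP; z points along the fingers, y is the line along which they close (so a half turn about z gives the same grasp; the last joint's range is limited). The gripper opens to 85 mm and grips with 20 to 120 N. Pads are 22 mm wide; open, the fingers measure 114 mm over their backs; the gripper's body (76 mm by 85 mm) begins 54 mm behind the grasp point. The pads swing forward as they close: fully open they stand 13 mm farther back than shut.
Start: joints at [1.065, 0.217, 1.613, -0, 1.311, -0.112], TCP at [239.796, 577.181, 229.3] pointing down, gripper open.
Joint ranges: [-2.75, 2.75], [-0.78, 2.1], [0.31, 2.55], [-1.13, 4.27], [0.13, 2.63], [-2.58, 2.58]. Speed limits (rad/s): [2.79, 2.79, 3.14, 3.14, 3.14, 3.14].

## Interface

Orientations are given as [roll, pitch, yaw] about the fixed x, y, z axes, in that order (R = Rz(yaw) Ry(pitch) Rx(roll)).
In Python, from cell import robot, planner, eyes gives the robot as it stands. The module is installed in compiled form; this text tells all that it offers. Calls block until the motion is done:
- robot.move_to(position, orientation): joint-space move of the TCP to a pose.
- robot.movel(position, rot=None, vel=150): straight line of the TCP; rot=None keeps the orientation; vel is the mean speed in mm/s.
- robot.move_j(angles): joint-space move.
- robot.open_gripper() and robot.close(grasp_force=None): open the fingers fully, or close them until they stop; grasp_force is the grip in N (None keeps the last).
- robot.sleep(seconds).
- planner.ik(position, orientation): joint angles nearest the present ones, or None.
- robot.sense(): the state.
- eyes.get_image(name): name is "scene" or "top"; returns the picture (420x560x3 uint8, red, green, blue); there is no depth.
- eyes.get_calibration(name): a dict with "fx", "fy", "cx", "cy" (pixels), "origin" and "rotation" of the camera in the world. Camera axes: x right, y up, looking along -z (the intrinsics and any distortion apply to the point x, -y, -z); pixel columns grow to the right and rows downward; lengths in mm; the calibration is good to about 2 mm. A picture is of the moment at which its call begins. get_calibration takes no time and is no camera call.
A pose or a line that the arm cannot do raises robot.PlanningError and nothing moves.
- robot.hand_in(): hands the job in; it is judged then, once.
The state is a dict: "clock": time; "joints": joint angles; "joint_velocities": joint speeds; "effort": joint torques, N m; "position": TCP position; "orientation": TCP orientation; "force": force on the tool from outside, world axes, zero at the start; "moment": the same for the moment, N m; "opening": finger opening in mm; "grip_force": force on a finger pad.
Only numpy, scipy, OpenCV 4.12 (cv2) and the standard library are available. Lean on these libraries where they do the work, as an engineer would, in place of code of your own. Each camera call takes 0.05 s, during which the arm holds its last target. There are 200 camera calls.

## Working session

There is one attempt and no reset: what is moved stays moved. The work goes in short steps, each a Python script; the robot and the scene stay as the last script left them, time stands still between calls to the robot, and variables do not carry over. Pictures are saved under pics/ and viewed, at most 10 in all, crops included, and the job is handed in when it is done.

```bash
mkdir -p pics; cat > h.py <<'E'
import numpy as np, cv2
from cell import robot, planner, eyes
def shot(n,f=None):
    im=eyes.get_image(n)
    if f: cv2.imwrite(f,im[:,:,::-1])
    return im
def ray(n,uv,z):
    c=eyes.get_calibration(n); R=np.array(c["rotation"]); o=np.array(c["origin"],float)
    uv=np.atleast_2d(np.array(uv,float))
    K=np.array([[c["fx"],0,c["cx"]],[0,c["fy"],c["cy"]],[0,0,1]])
    d=c.get("distortion",c.get("dist"))
    p=cv2.undistortPoints(uv.reshape(-1,1,2),K,None if d is None else np.array(d,float)).reshape(-1,2)
    v=np.c_[p[:,0],-p[:,1],-np.ones(len(p))]@R.T
    return o+v*((z-o[2])/v[:,2])[:,None]
E
python3 - <<'E'
from h import *
for n in("scene","top"):
    shot(n,f"pics/{n}0.png"); print(n,eyes.get_calibration(n))
print(robot.sense())
E
```

```text
scene {'fx': 505.67513245312256, 'fy': 505.67513245312256, 'cx': 280.9604253739186, 'cy': 209.59725261532236, 'origin': array([1610.51768601,  495.37056892,  976.71700335]), 'rotation': array([0.8908672 , 0.00851591, 1.99602962])}
top {'fx': 385.84978261956235, 'fy': 385.84978261956235, 'cx': 279.25672822305944, 'cy': 207.8245639097198, 'origin': array([ 402.46664431,   -2.06811055, 1294.23557785]), 'rotation': array([ 0.10408158,  0.00477798, -1.55350528])}
{'clock': 0.1, 'joints': array([ 1.06480036e+00,  2.17673182e-01,  1.61479709e+00,  1.83417471e-06,
        1.31128217e+00, -1.12243068e-01]), 'joint_velocities': array([-0.0010903 , -0.00255576, -0.00333714, -0.00126451,  0.00188609,
        0.00037223]), 'effort': array([-1.52791552e-03, -3.98076940e+01, -3.04968953e+01, -2.06524132e-04,
        4.19803604e-03,  1.22707928e-05]), 'position': array([239.42799911, 576.51854999, 228.09004588]), 'orientation': array([-3.13944665e+00, -2.43673544e-04,  2.74783902e+00]), 'force': array([-0.46988157,  0.5884842 , -0.30481849]), 'moment': array([ 0.04819343, -0.03893329,  0.01025844]), 'grip_force': 0.0, 'opening': 85.60747415395328}
```

View pics/top0.png

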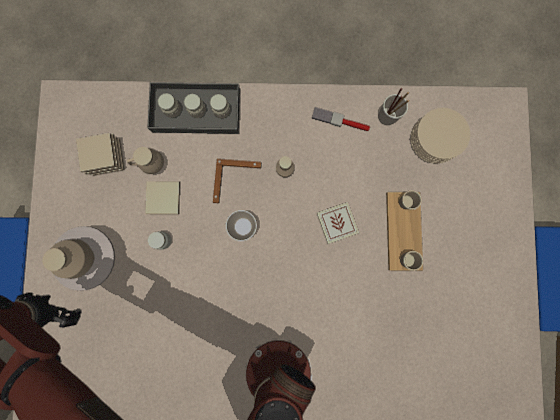

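View pics/scene0.png

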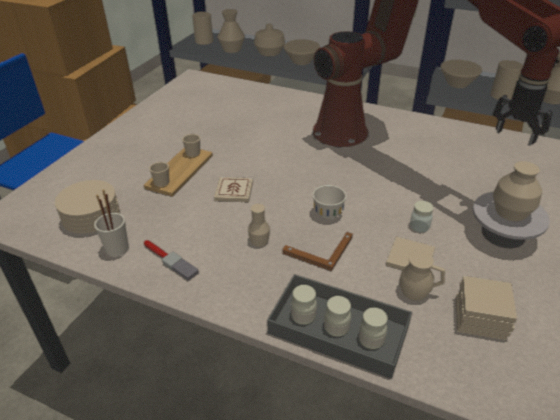

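The top view has the square's inner corner at about (221,165), the vase at (285,166), the bowl at (242,225), the tile tilted at (338,224) and the board at (405,232). The scene view agrees with this layout. The camera rotation is given as roll, pitch, yaw. Next I'll segment the images.

```bash
sed -i 's/R=np.array(c\["rotation"\])/R=Rot.from_euler("xyz",c["rotation"]).as_matrix()/; 1a from scipy.spatial.transform import Rotation as Rot' h.py
python3 - <<'E'
from h import *
im=cv2.imread("pics/top0.png")
a=cv2.resize(im[140:290,200:440],None,fx=3.33,fy=3.33,interpolation=cv2.INTER_CUBIC)
cv2.imwrite("pics/crop0.png",a)
hsv=cv2.cvtColor(im,cv2.COLOR_BGR2HSV)
for n,(u,v) in dict(sq1=(240,163),sq2=(217,185),tile=(324,213),table=(300,240),board=(400,240),vase=(285,164),bowl=(242,227)).items(): print(n,hsv[v,u])
E
```

```text
sq1 [ 13 151 123]
sq2 [ 12 154 116]
tile [ 12  50 137]
table [ 13  44 161]
board [ 16 112 157]
vase [ 26  43 167]
bowl [ 98   6 177]
```

View pics/crop0.png

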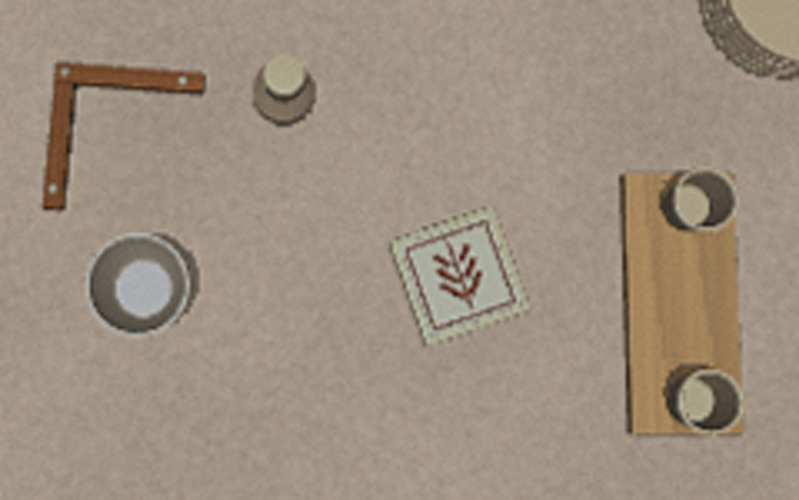

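```bash
cat >> h.py <<'E'
def hsv(im,k=4): # upscaled hsv of RGB image
    return cv2.cvtColor(cv2.resize(im,None,fx=k,fy=k,interpolation=cv2.INTER_CUBIC),cv2.COLOR_RGB2HSV)
def mask(h,lo,hi,box,k=4):
    m=cv2.inRange(h,lo,hi); w=np.zeros_like(m); x0,y0,x1,y1=[q*k for q in box]; w[y0:y1,x0:x1]=m[y0:y1,x0:x1]; return w
def px(p,k=4): return (np.array(p,float)+.5)/k-.5
def big(m):
    c,_=cv2.findContours(m,cv2.RETR_EXTERNAL,cv2.CHAIN_APPROX_NONE); return max(c,key=cv2.contourArea)
def tile(im,box=(190,130,385,280)):
    m=mask(hsv(im),(19,0,110),(40,255,255),box)
    m=cv2.morphologyEx(m,cv2.MORPH_CLOSE,np.ones((25,25)))
    P=ray("top",px(big(m).reshape(-1,2)),16)[:,:2].astype(np.float32)
    return cv2.minAreaRect(P)
E
python3 - <<'E'
from h import *
im=cv2.imread("pics/top0.png")[:,:,::-1].copy(); H=hsv(im)
m=mask(H,(0,110,60),(16,255,145),(205,150,270,210))
v,u=np.nonzero(m); P=ray("top",px(np.c_[u,v]),18)[:,:2]
r=P.min(0),P.max(0); print("sq range",r)
c=np.array([r[1][0],r[1][1]])  # far, left extreme
A=P[(P[:,1]<c[1]-45)]; B=P[(P[:,0]<c[0]-45)]
def fit(Q):
    x,y,a,b=cv2.fitLine(np.array([*Q],np.float32),cv2.DIST_L2,0,.01,.01).ravel()[[2,3,0,1]]; d=np.array([a,b]); n=np.array([-b,a]); e=(Q-[x,y])@n
    return np.array([x,y]),d,np.percentile(e,[1,99])
for Q in(A,B):
    p,d,e=fit(Q); print("arm",p,np.degrees(np.arctan2(d[1],d[0])),"width",e)
print("tile",tile(im))
m=mask(H,(19,20,120),(40,255,255),(276,153,297,171)); k=big(m).reshape(-1,2)
cen,rad=cv2.minEnclosingCircle(k); print("lip px",px(cen),rad/4, ray("top",px(cen),120),"r mm",rad/4*1174/386)
m=mask(H,(10,85,120),(20,255,255),(380,185,430,280)); m=cv2.morphologyEx(m,cv2.MORPH_CLOSE,np.ones((9,9)))
print("board",cv2.minAreaRect(ray("top",px(big(m).reshape(-1,2)),18)[:,:2].astype(np.float32)))
print("bowl",ray("top",[241.4,225.6],70),"cups",ray("top",[[411,200.5],[413,260.3]],78))
s=cv2.imread("pics/scene0.png"); cv2.imwrite("pics/crop1.png",cv2.resize(s[140:290,150:360],None,fx=3.8,fy=3.8,interpolation=cv2.INTER_CUBIC))
E
```

```text
sq range (array([550.23079185,  72.32863709]), array([699.11100527, 229.11026469]))
arm [683.5966  129.61208] 86.319595 width [-9.99816075  9.82631549]
arm [603.23694 216.66875] -3.337966 width [-9.74465681  9.73121202]
tile ((490.7801513671875, -184.98590087890625), (151.79466247558594, 155.8369903564453), 24.15508460998535)
lip px [284.7194519 161.6542511] 6.583648681640625 [[669.10534821  -8.7740159  120.        ]] r mm 20.02384339960128
board ((467.10858154296875, -408.5335693359375), (258.0776062011719, 108.75093841552734), 1.0105191469192505)
bowl [[471.45168037 125.24036236  70.        ]] cups [[ 559.75320254 -411.27816811   78.        ]
 [ 371.82429582 -414.10097486   78.        ]]
```

View pics/crop1.png

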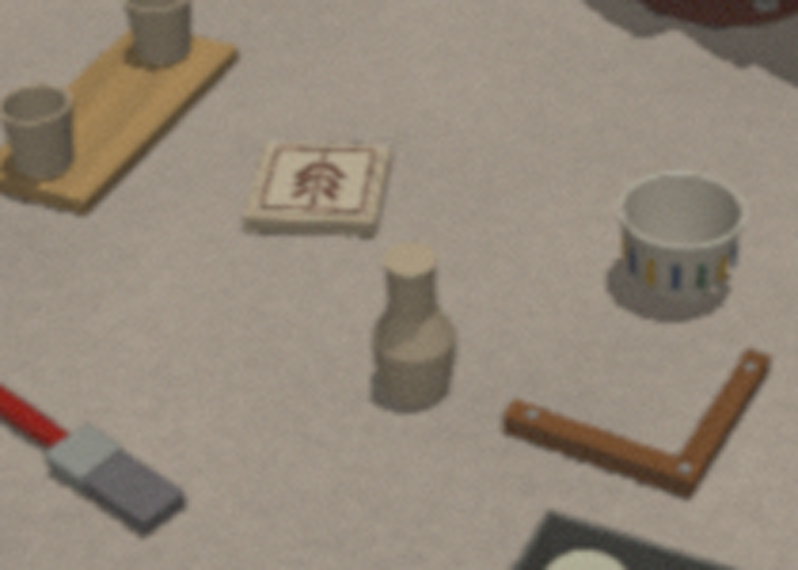

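```bash
python3 - <<'E'
import re
s=open("h.py").read()
s=s.replace('m=cv2.morphologyEx(m,cv2.MORPH_CLOSE,np.ones((25,25)))','m=cv2.morphologyEx(m,cv2.MORPH_OPEN,np.ones((5,5)))')
s+='''
# square frame
YS=np.radians(-3.5); ex=np.array([np.cos(YS),np.sin(YS)]); ey=np.array([-np.sin(YS),np.cos(YS)])
xs=np.array([683.5966,129.61208])@ex-10; ys=np.array([603.23694,216.66875])@ey-10
CS=xs*ex+ys*ey
def s2w(p): return CS+p[0]*ex+p[1]*ey
def w2s(p): d=np.array(p)[:2]-CS; return np.array([d@ex,d@ey])
'''
open("h.py","w").write(s)
E
python3 - <<'E'
from h import *
im=cv2.imread("pics/top0.png")[:,:,::-1].copy()
H=hsv(im); m=mask(H,(19,0,110),(40,255,255),(190,130,385,280))
cv2.imwrite("pics/m.png",cv2.resize(m[600:1120,760:1540],None,fx=.7,fy=.7))
t=tile(im); print("corner",CS,"tile",t,w2s(t[0]))
print("vase scene",ray("scene",[258.2,208.7],120),"corner scene?",ray("scene",[150+675/3.8,140+460/3.8],18),"tile scene",ray("scene",[[150+318/3.8,140+181/3.8]],16))
print("bowl s",w2s([471.5,125.2]),"scene",ray("scene",[150+682/3.8,140+208/3.8],70))
h=planner.ik([670,-9,96],[np.pi,0,0]); print(h, planner.ik([670,-9,96],[np.pi,0,np.pi/2]))
print(planner.ik([467,-408,115],[np.pi,0,0]),planner.ik([467,-408,115],[np.pi,0,np.pi/2]))
E
```

```text
corner [678.01004187 202.0767443 ] tile ((490.77777099609375, -187.30377197265625), (112.78475952148438, 112.39397430419922), 20.462135314941406) [-163.1119331  -400.08449981]
vase scene [[669.54709791  -6.29120977 120.        ]] corner scene? [[682.85595927 203.38342104  18.        ]] tile scene [[ 490.61702255 -186.73303053   16.        ]]
bowl s [-201.43164605  -89.34049013] scene [[470.70616377 128.12142275  70.        ]]
[-1.18091175e-01  4.41225981e-01  1.59013028e+00 -4.44089210e-16
  1.11023640e+00  1.45270515e+00] [-1.18091175e-01  4.41225981e-01  1.59013028e+00 -4.44089210e-16
  1.11023640e+00 -1.18091175e-01]
[-8.31193376e-01  3.23484468e-01  1.70989452e+00 -4.44089210e-16
  1.10821366e+00  7.39602951e-01] [-0.83119338  0.32348447  1.70989452  0.          1.10821366 -0.83119338]
```

View pics/m.png

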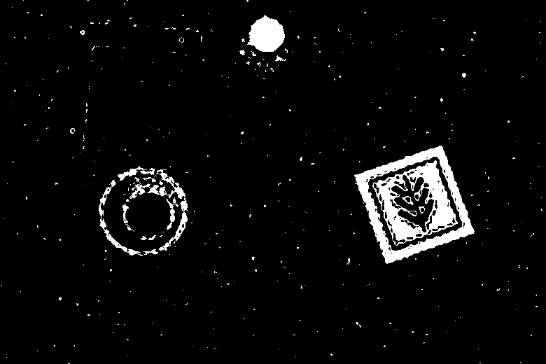

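Vase, tile, board and square are located, and the two views agree to within 3 mm. Now I'll grasp the vase.

```bash
python3 - <<'E'
from h import *
O=[np.pi,0,np.pi/2]
robot.move_to([669.5,-7.5,230],O)
robot.movel([669.5,-7.5,96],vel=120)
robot.close(40); s=robot.sense(); print(s["opening"],s["grip_force"],s["position"],s["force"])
robot.movel([669.5,-7.5,225],vel=120); s=robot.sense(); print(s["opening"],s["grip_force"],s["force"],s["clock"])
robot.movel([467,-408.5,225],vel=180)
robot.movel([467,-408.5,122],vel=100)
s=robot.sense();print(s["position"],s["force"],s["clock"])
shot("scene","pics/scene1.png")
E
```

```text
36.20904995594966 39.76392060249054 [669.81783298  -7.53662809  96.81500455] [-2.23254617  0.23880732  3.3935619 ]
36.47102384054943 40.16610710430541 [ 0.88662308  0.00599621 -2.23097338] 5.6833
[ 467.60308085 -409.1752244   123.09880807] [-0.66552427  0.72757175 -2.11391738] 9.5083
```

View pics/scene1.png

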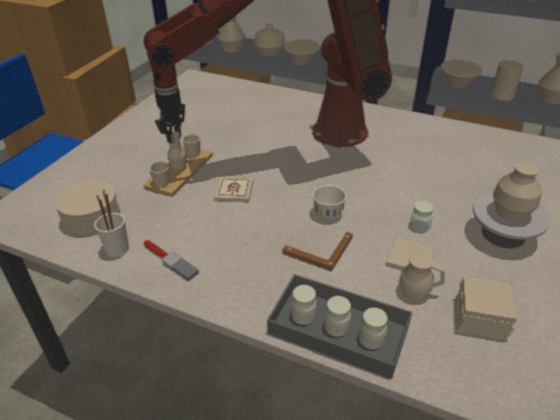

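The vase is upright in the gripper above the middle of the board, at about (177,158). I'll lower it until it touches.

```bash
python3 - <<'E'
from h import *
f0=robot.sense()["force"][2]
for z in np.arange(118,110,-1):
    robot.movel([467,-408.5,z],vel=40); s=robot.sense(); print(z,s["position"][2].round(1),s["force"].round(1))
    if s["force"][2]>f0+3: break
robot.open_gripper(); robot.sleep(.3)
robot.movel([467,-408.5,225],vel=150); s=robot.sense(); print(s["force"],s["clock"])
robot.close(20)
s=robot.sense(); print(s["opening"],s["clock"],s["position"])
im=shot("top","pics/top2.png"); t=tile(im); print(t,w2s(t[0]))
E
```

```text
118 117.9 [-0.1 -0.3 -1.6]
117 116.9 [ 0.4  0.1 -2.4]
116 115.9 [ 1.2 -0.3 -3.2]
115 114.9 [ 0.3 -0.5 -2.3]
114 114.8 [-1.7 -0.5  2.4]
[-0.14527675 -0.01688588  0.70351812] 12.5417
-0.026302294478439684 13.3083 [ 467.02907148 -408.53531774  225.07329727]
((490.3631286621094, -187.41384887695312), (112.17791748046875, 112.77706909179688), 20.159021377563477) [-163.51908201 -400.21968471]
```

View pics/top2.png

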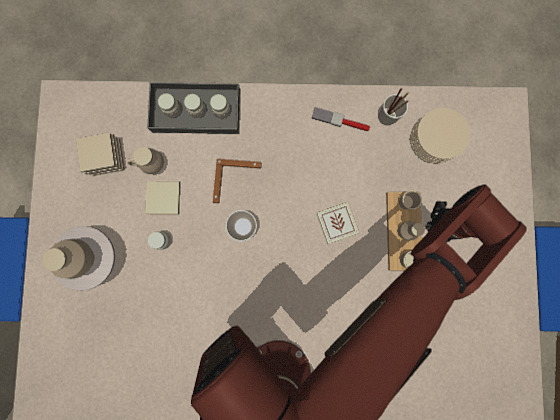

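The vase stands between the cups at (408,230), and the tile hasn't moved. First push: along the square's +x with the closed fingers held flat, which should also turn the tile parallel.

```bash
cat >> h.py <<'E'
def go(p,z=25,vel=60,rot=None):
    robot.movel([*s2w(p),z],rot,vel=vel)
OX=[np.pi,0,YS]; OY=[np.pi,0,YS+np.pi/2]
def F():
    f=robot.sense()["force"]; return np.round([f[:2]@ex,f[:2]@ey,f[2]],1)
def look(f=None):
    t=tile(shot("top",f)); c=w2s(t[0]); a=(t[2]-np.degrees(YS)+45)%90-45
    print("tile sq",c.round(1),"tilt",round(a,1),"size",np.round(t[1],1),"clock",robot.sense()["clock"]); return c,a
E
python3 - <<'E'
from h import *
robot.move_to([*s2w([-263,-395]),150],OX)
go([-263,-395],vel=120)
for x,v in((-240,50),(-220,40),(-200,50),(-180,50)):
    go([x,-395],vel=v); print(x,F())
look()
E
```

```text
-240 [-0.   0.3 -0.4]
-220 [-0.   0.4  0.5]
-200 [-0.2  0.3  0.7]
-180 [-0.2  0.9  0.1]
tile sq [-140.3 -345.4] tilt 23.9 size [25.2 31.7] clock 18.6
```

```bash
python3 - <<'E'
from h import *
im=shot("scene","pics/scene3.png"); t=shot("top","pics/top3.png")
a=cv2.resize(im[130:270,180:380],(600,420),interpolation=cv2.INTER_CUBIC)
b=cv2.resize(t[130:270,200:400],(600,420),interpolation=cv2.INTER_CUBIC)
cv2.imwrite("pics/c3.png",cv2.resize(np.hstack([a,b]),(800,280))[:,:,::-1])
s=robot.sense();print(w2s(s["position"]),s["position"])
E
```

```text
[-180.34714479 -394.86987806] [ 473.8930515  -181.04669204   24.83643334]
```

View pics/c3.png

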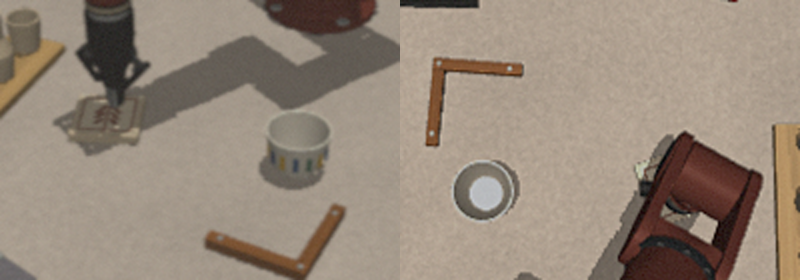

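```bash
python3 - <<'E'
from h import *
for z in(0,6,16,25): print(z,w2s(ray("scene",[236,181.5],z)[0]).round(0))
im=cv2.imread("pics/scene3.png")
print("tile far-edge corners (crop 68,132 / 138,142 / 145,97 / 82,92)",[w2s(ray("scene",[180+u/2,130+v/2],16)[0]).round(0) for u,v in((68,132),(138,134),(145,97),(82,92))])
a=cv2.resize(im[150:220,190:270],(800,700),interpolation=cv2.INTER_CUBIC)[:600]
a=cv2.convertScaleAbs(a,alpha=1.6)
cv2.imwrite("pics/c4.png",a)
E
```

```text
0 [-214. -423.]
6 [-207. -419.]
16 [-195. -411.]
25 [-185. -404.]
tile far-edge corners (crop 68,132 / 138,142 / 145,97 / 82,92) [array([ -98., -431.]), array([-143., -331.]), array([-234., -371.]), array([-199., -471.])]
```

View pics/c4.png

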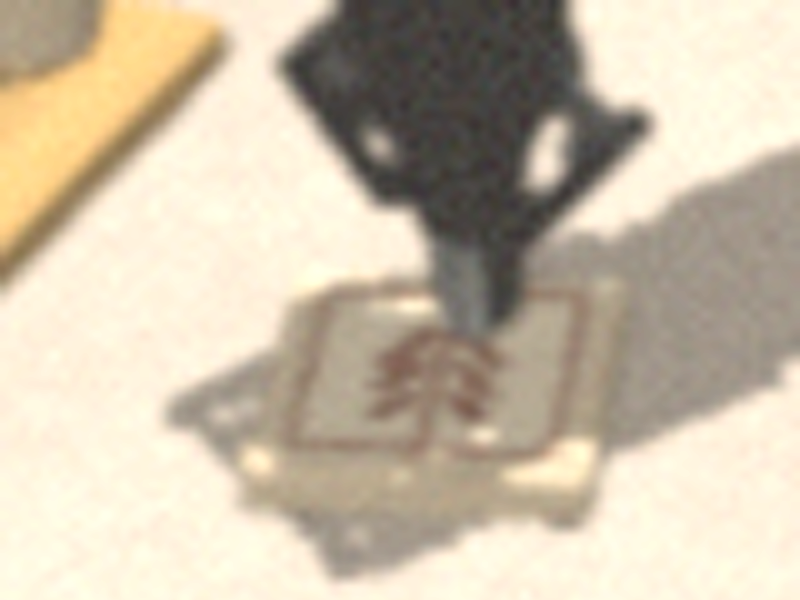

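The pusher is hovering over the tile and the tile hasn't moved, so the shut fingertips sit higher than I assumed. I'll lift, move back and feel for the table to get the true tip height.

```bash
python3 - <<'E'
from h import *
go([-180,-395],z=60,vel=80); go([-268,-395],z=60,vel=150); go([-268,-395],z=25,vel=80)
print(F(),robot.sense()["opening"])
for z in range(23,0,-2):
    go([-268,-395],z=z,vel=25); f=F(); print(z,robot.sense()["position"].round(1),f)
    if f[2]>3: break
print(robot.sense()["clock"])
E
```

```text
[ 0.3 -0.1 -0. ] 0.0037749830676619403
23 [ 386.7 -176.    23.4] [-0.6 -0.1  0.2]
21 [ 386.3 -175.8   21. ] [-0.2  0.9 -0.3]
19 [ 386.2 -175.7   18.8] [-0.1 -0.3 -0. ]
17 [ 386.2 -175.7   16.8] [-0.5 -0.9  0.3]
15 [ 386.3 -175.7   14.8] [0.1 0.6 0.4]
13 [ 386.3 -175.8   12.9] [0.5 0.3 0.2]
11 [ 386.3 -175.7   10.8] [ 1.  -0.4  0.5]
9 [ 386.3 -175.8    8.9] [ 0.  -0.3 -0.4]
7 [ 386.2 -175.7    6.8] [ 0.9  0.3 -0.1]
5 [ 386.3 -175.7    4.8] [ 0.4  0.  -0.2]
3 [ 386.2 -175.7    2.8] [-0.2  0.4  0.1]
1 [ 386.2 -175.7    0.8] [-0.5  0.4  0.1]
23.6
```

```bash
python3 - <<'E'
from h import *
for z in range(-1,-22,-2):
    try: go([-268,-395],z=z,vel=25)
    except robot.PlanningError as e: print(z,e); break
    f=F(); print(z,robot.sense()["position"].round(1),f)
    if f[2]>2: break
print(robot.sense()["clock"])
E
```

```text
-1 [ 386.3 -175.7   -1.2] [-1.4 -0.5  0.5]
-3 [ 386.7 -176.    -2. ] [-3.   1.1 10. ]
24.1
```

The table is felt at a reported TCP z of about −2, so the shut tips sit about at the TCP. I'll redo the push with TCP z at 4.

```bash
python3 - <<'E'
from h import *
Z=4
go([-268,-395],z=Z,vel=40)
for x in (-245,-215,-185,-155,-126):
    go([x,-395],z=Z,vel=50); print(x,F())
go([-140,-395],z=Z,vel=80); go([-140,-395],z=150,vel=200)
robot.move_to([*s2w([-60,-520]),150],OY)
look("pics/top5.png")
E
```

```text
-245 [ 0.4 -0.1 -0.2]
-215 [ 0.4  0.2 -0. ]
-185 [0.7 0.3 0.2]
-155 [ 0.5 -0.1 -0.2]
-126 [ 0.1  0.4 -0.3]
tile sq [ -59.3 -421.6] tilt -2.8 size [107.8 112.7] clock 30.775
```

```bash
python3 - <<'E'
from h import *
Z=4
go([-59,-512],z=150,vel=150); go([-59,-512],z=Z,vel=120)
go([-59,-485],z=Z,vel=50); go([-59,-205],z=Z,vel=75); print(F())
look("pics/top6.png")
E
```

```text
[ 0.5 -2.5 -0.4]
tile sq [-60.2 -98.4] tilt -1.8 size [ 34.1 115. ] clock 37.0167
```

```bash
python3 - <<'E'
from h import *
Z=4
go([-59,-166],z=Z,vel=60); go([-59,-185],z=Z,vel=80); go([-59,-185],z=110,vel=200)
robot.movel([*s2w([-134,-124]),110],OX,vel=200); print(F(),robot.sense()["clock"])
go([-134,-124],z=Z,vel=90); f0=F(); print(f0)
go([-127,-124],z=Z,vel=40)
for x in np.arange(-126,-116.5,1):
    go([x,-124],z=Z,vel=25); f=F()-f0; print(x,w2s(robot.sense()["position"]).round(1),f)
    if f[0]<-4: break
go([-131,-124],z=Z,vel=60); go([-131,-124],z=110,vel=200)
robot.movel([*s2w([-57,-195]),110],OY,vel=200)
look("pics/top7.png")
E
```

```text
[-0.6 -1.   0.8] 40.6
[-0.2 -0.1 -0.3]
-126.0 [-125.9 -124. ] [ 0.8 -0.3  0.7]
-125.0 [-125.8 -123.9] [-3.2  0.2  2.1]
-124.0 [-125.5 -124.1] [-4.7 -0.2  4. ]
tile sq [-58.7 -64.4] tilt -0.5 size [ 47.5 114.3] clock 45.7167
```

```bash
python3 - <<'E'
from h import *
Z=4
go([-57,-185],z=Z,vel=150); f0=F(); go([-57,-168],z=Z,vel=60);go([-57,-128],z=Z,vel=60)
for y in np.arange(-127,-115,1.5):
    go([-57,y],z=Z,vel=30); f=F()-f0; print(y,w2s(robot.sense()["position"]).round(1),f)
    if f[1]<-6: break
go([-57,-140],z=Z,vel=90); go([-57,-140],z=110,vel=250)
go([-57,-330],z=110,vel=300)
look("pics/top8.png")
im=cv2.imread("pics/top8.png"); cv2.imwrite("pics/c8.png",cv2.resize(im[145:215,200:280],(640,560),interpolation=cv2.INTER_CUBIC))
E
```

```text
-127.0 [ -57.1 -126.9] [-0.1 -0.1  0.7]
-125.5 [ -57.  -125.9] [ 0.5 -2.  -0.1]
-124.0 [ -57.  -124.2] [-0.4 -2.3  0.1]
-122.5 [ -57.  -122.4] [ 0.4 -2.3 -0.3]
-121.0 [ -57.2 -121.4] [-0.6 -4.6  1. ]
-119.5 [ -57.4 -121.2] [-1.  -7.8  2.5]
tile sq [-58.7 -54.2] tilt 0.7 size [111.8 113.1] clock 51.1083
```

View pics/c8.png

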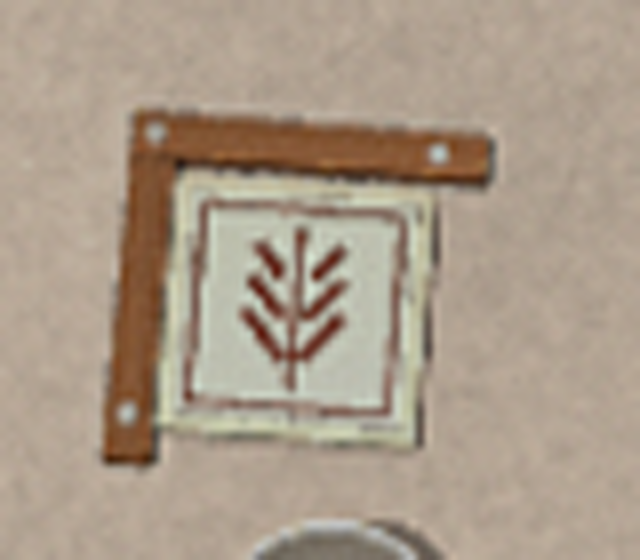

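The tile is flush in y, with a gap of about 3–4 mm left in x (dark wedge at about (180,165) in the crop). I'll give it one more nudge along +x.

```bash
python3 - <<'E'
from h import *
Z=4
robot.movel([*s2w([-132.5,-72]),110],OX,vel=300)
f0=F(); go([-132.5,-72],z=Z,vel=120); print(F()-f0)
go([-127,-72],z=Z,vel=40)
for x in np.arange(-125,-115,1.5):
    go([x,-72],z=Z,vel=30); f=F()-f0; print(x,w2s(robot.sense()["position"]).round(1),f)
    if f[0]<-9: break
go([-130,-72],z=Z,vel=80); go([-132,-72],z=110,vel=250)
go([-57,-330],z=110,vel=350)
look("pics/top9.png")
im=shot("top"); H=hsv(im); b=cv2.HoughCircles(cv2.resize(cv2.cvtColor(im,cv2.COLOR_RGB2GRAY)[195:260,210:275],None,fx=4,fy=4),cv2.HOUGH_GRADIENT,2,300,minRadius=50,maxRadius=75)
print(b, cv2.absdiff(im,cv2.imread("pics/top2.png")[:,:,::-1])[195:255,215:272].mean())
E
```

```text
[ 0.2 -0.2 -1.1]
-125.0 [-125.2  -72. ] [-0.1 -0.4  0. ]
-123.5 [-125.1  -72. ] [-5.5 -0.2  4. ]
-122.0 [-124.9  -72.1] [-7.  -1.4  5.4]
-120.5 [-123.7  -72.3] [-7.7 -1.   5.8]
-119.0 [-121.6  -72.5] [-5.7 -0.7  3.2]
-117.5 [-121.2  -72.5] [-7.  -1.4  5.3]
-116.0 [-121.1  -72.5] [-10.3  -1.5   8.7]
tile sq [-54.9 -54.7] tilt 0.4 size [111.9 112.1] clock 57.8333
[[[125.  123.   56.2]]] 4.313742690058479
```

```bash
python3 -c "
from h import *
print(robot.hand_in())"
```

```text
the job is handed in; nothing more can be done
None
```

The job is handed in at about 58 s, though the verdict wasn't shown: the tile is flush in the corner at (-54.9, -54.7) mm with 0.4° tilt by the top camera, the vase was set upright on the board between the cups, and one early pass went a few millimetres above the painted face with no contact force seen.

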